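# Sort out the mixed-up bead tins

### The job

All four bead tins are standing on the wrong tiles: move them about so that each tin ends up inside the grey circle of the tile whose glued-on sample bead has the same shape as the bead on the tin's lid. Use the round cork mat as the free spot on which to set a tin down in between. Keep the tins upright all the time, and let go of everything at the end.

Things in the scene. Friction and masses are not known exactly. Their poses are not given: they have to be found in the camera images.
- tin_ball_center (a point): Loose closed round aluminium tin, 54 mm in diameter, straight sides 44 mm high, about 0.16 kg; on its flat lid a dark wooden bead: a ball (32 mm across, 22 mm high), so at most 66 mm high in all. The point is on the axis 32 mm above the underside (12 mm below the lid), a good height to grip the sides; z up, yaw of no account.
- spot_ball (a point): Fixed white tile, 160 (x) x 100 (y) x 6 mm, with a dark wooden sample bead: a ball (32 mm across, 22 mm high). The point is the centre of the thin grey circle (86 mm across) printed on its upper face. x (yaw within 0.25 rad) points to the sample bead, 80 mm away on the side far from the robot; beside the circle (y) there is room for fingers.
- tin_cube_center (a point): Loose closed round aluminium tin, 54 mm in diameter, straight sides 44 mm high, about 0.16 kg; on its flat lid a dark wooden bead: a square block (38 x 38 mm, 18 mm high), so at most 66 mm high in all. The point is on the axis 32 mm above the underside (12 mm below the lid), a good height to grip the sides; z up, yaw of no account.
- spot_cube (a point): Fixed white tile, 160 (x) x 100 (y) x 6 mm, with a dark wooden sample bead: a square block (38 x 38 mm, 18 mm high). The point is the centre of the thin grey circle (86 mm across) printed on its upper face. x (yaw within 0.25 rad) points to the sample bead, 80 mm away on the side far from the robot; beside the circle (y) there is room for fingers.
- tin_tube_center (a point): Loose closed round aluminium tin, 54 mm in diameter, straight sides 44 mm high, about 0.16 kg; on its flat lid a dark wooden bead: a lying round bar (50 mm long, 16 mm thick, 15 mm high), so at most 66 mm high in all. The point is on the axis 32 mm above the underside (12 mm below the lid), a good height to grip the sides; z up, yaw of no account.
- spot_tube (a point): Fixed white tile, 160 (x) x 100 (y) x 6 mm, with a dark wooden sample bead: a lying round bar (50 mm long, 16 mm thick, 15 mm high). The point is the centre of the thin grey circle (86 mm across) printed on its upper face. x (yaw within 0.25 rad) points to the sample bead, 80 mm away on the side far from the robot; beside the circle (y) there is room for fingers.
- tin_hoop_center (a point): Loose closed round aluminium tin, 54 mm in diameter, straight sides 44 mm high, about 0.16 kg; on its flat lid a dark wooden bead: a flat hoop (47 mm across, 23 mm hole, 12 mm high), so at most 66 mm high in all. The point is on the axis 32 mm above the underside (12 mm below the lid), a good height to grip the sides; z up, yaw of no account.
- spot_hoop (a point): Fixed white tile, 160 (x) x 100 (y) x 6 mm, with a dark wooden sample bead: a flat hoop (47 mm across, 23 mm hole, 12 mm high). The point is the centre of the thin grey circle (86 mm across) printed on its upper face. x (yaw within 0.25 rad) points to the sample bead, 80 mm away on the side far from the robot; beside the circle (y) there is room for fingers.
- mat_center (a point): Fixed round cork mat, 100 mm in diameter, 6 mm thick, empty at the start: the free spot. The point is the centre of its upper face, z up.
There are look-alikes about, which are no part of the job. Leave any pink or purple look-alike of the part that bears tin_tube_center alone.

How it is judged:
On the way:
1. a tin has been set down upright on the cork mat and let go (((horizontal distance between tin_ball_center and mat_center below 0.03 m and z of tin_ball_center in the frame of mat_center between 0.027 and 0.037 m and angle between tin_ball_center's own z axis and vertical below 0.12 rad and linear speed of tin_ball below 0.02 m/s and contact force between the fingers and tin_ball below 0.2 N) or (horizontal distance between tin_cube_center and mat_center below 0.03 m and z of tin_cube_center in the frame of mat_center between 0.027 and 0.037 m and angle between tin_cube_center's own z axis and vertical below 0.12 rad and linear speed of tin_cube below 0.02 m/s and contact force between the fingers and tin_cube below 0.2 N) or (horizontal distance between tin_tube_center and mat_center below 0.03 m and z of tin_tube_center in the frame of mat_center between 0.027 and 0.037 m and angle between tin_tube_center's own z axis and vertical below 0.12 rad and linear speed of tin_tube below 0.02 m/s and contact force between the fingers and tin_tube below 0.2 N) or (horizontal distance between tin_hoop_center and mat_center below 0.03 m and z of tin_hoop_center in the frame of mat_center between 0.027 and 0.037 m and angle between tin_hoop_center's own z axis and vertical below 0.12 rad and linear speed of tin_hoop below 0.02 m/s and contact force between the fingers and tin_hoop below 0.2 N))), for 0.2 s.
At the end, for the whole second after the job is handed in: Each of the four tins stands upright (within 0.12 rad) and at rest on the tile with the sample bead of its own shape, its axis within 15 mm of the centre of the grey circle, so that the whole tin is inside the circle (horizontal distance between tin_ball_center and spot_ball below 0.015 m and z of tin_ball_center in the frame of spot_ball between 0.027 and 0.037 m and angle between each of tin_ball_center, tin_cube_center, tin_tube_center, tin_hoop_center's own z axis and vertical below 0.12 rad and linear speed of each of tin_ball, tin_cube, tin_tube, tin_hoop below 0.02 m/s and horizontal distance between tin_cube_center and spot_cube below 0.015 m and z of tin_cube_center in the frame of spot_cube between 0.027 and 0.037 m and horizontal distance between tin_tube_center and spot_tube below 0.015 m and z of tin_tube_center in the frame of spot_tube between 0.027 and 0.037 m and horizontal distance between tin_hoop_center and spot_hoop below 0.015 m and z of tin_hoop_center in the frame of spot_hoop between 0.027 and 0.037 m); the robot touches nothing.
It fails at once if a tin is tipped by more than 0.6 rad (angle between any of tin_ball_center, tin_cube_center, tin_tube_center, tin_hoop_center's own z axis and vertical above 0.6 rad).
It also fails if it takes over 131 s, if anything falls off the work surface, if the arm or the gripper's body presses on something with over 40 N, if the wrist force passes 120 N, or if a joint passes its speed limit or range.

### The arm

A 7-joint arm with a two-finger parallel gripper is mounted at the origin on the work surface. World frame = base frame: x ahead of the robot, y to its left, z up, the work surface at z = 0. Lengths are in m, angles in rad, forces in N, time in s.
With the tool pointing down it reaches from about 0.4 to 0.85 m from the base axis. Payload 6.9 kg.
Tool frame: the origin (TCP) lies midway between the tips of the shut fingers; the grasp point (between the pads) lies behind it (ctrl.pinch_z is the z of the grasp point in the tool frame, in m); z points along the fingers, y is the line along which they close (so a half turn about z gives the same grasp; the last joint's range is limited). The gripper opens to 85 mm and grips with 20 to 120 N. Pads are 22 mm wide; open, the fingers measure 114 mm over their backs; the gripper's body (76 mm by 85 mm) begins 54 mm behind the grasp point. The pads swing forward as they close: fully open they stand 13 mm farther back than shut.
Start: joints at [-1.194, 0.507, -0.238, 1.5, 0.126, 1.149, -0.155], TCP at [0.168, 0.602, 0.231] pointing down, gripper open.
Joint ranges: [-3.08, 3.08], [-0.24, 2.05], [-1.43, 1.35], [0, 2.5], [-1.52, 4.66], [0.17, 1.96], [-2.89, 2.89]. Speed limits (rad/s): [2.39, 2.39, 3.14, 3.14, 3.14, 3.14, 3.14].

### API

Orientations are given as a unit quaternion [w, x, y, z].
In Python, from station import ctrl, get_state, vision, ticket, models gives the robot as it stands. Calls block until the motion is done:
- ctrl.movep(position, orientation): joint-space move of the TCP to a pose.
- ctrl.movel(position, frame=None, max_speed=0.15): straight line of the TCP; frame=None keeps the orientation; max_speed is the mean speed in m/s.
- ctrl.set_joints(angles): joint-space move.
- ctrl.ungrasp() and ctrl.close_gripper(force=None): open the fingers fully, or close them until they stop; force is the grip in N (None keeps the last).
- ctrl.pause(seconds).
- ctrl.ik(position, orientation): joint angles nearest the present ones, or None.
- get_state(): the state.
- vision.grab_frame(name): name is "scene" or "side" or "wrist"; returns (picture, depth): 480x640x3 uint8, blue, green, red; 480x640 float32, m along the optical axis (not along the pixel's ray), 0 where there is no reading.
- vision.camera_info(name): a dict with "mtx" (3x3 intrinsics, pixels), "R" (3x3) and "t" (3): a world point X has camera coordinates R X + t; the wrist camera has in their place "hand_eye" (4x4, takes a point from camera to tool coordinates, whose origin is the TCP and whose axes are the flange's). Camera axes: x right, y down, z forward; pixel columns grow to the right and rows downward; lengths in m; the calibration is good to about 2 mm. A picture is of the moment at which its call begins: read the wrist's pose just before it. camera_info takes no time and is no camera call.
A pose or a line that the arm cannot do raises ctrl.Unreachable and nothing moves.
- ticket.close_job(): hands the job in, once; it reports no verdict.
Trained networks look in the newest picture that a camera, given by its name, has taken for a name from the list of things; names that differ only in an ending like _2 or _b are one class to them, and where a whole thing is asked for, a point or a joint stands for the part that bears it (a point fixed in the world has none). Each returns a list of dicts, best first, with "p" (0 to 1); they miss things now and then, are a little off and sometimes report something else, mostly with a low value. They report only what shows in the picture. A call takes as long as a camera call. They do not tell look-alikes from the thing itself.
- models.recognise(camera, target): "point" ([column, row] in pixels, amid what is visible of it).
- models.masks_of(camera, target): "mask" (480x640 bool, what is visible of it) and "point" ([column, row] in pixels, amid what is visible of it).
The state is a dict: "time": time; "qpos": joint angles; "qd": joint speeds; "tau": joint torques, N m; "tcp_pos": TCP position; "eef_rot": TCP orientation; "contact_force": force on the tool from outside, world axes, zero at the start; "wrist_torque": the same for the moment, N m; "width": finger opening in m.
Only numpy, scipy, OpenCV 4.12 (cv2) and the standard library are available. Lean on these libraries where they do the work, as an engineer would, in place of code of your own. Each camera call takes 0.05 s, during which the arm holds its last target. There are 200 camera calls.

## Working session

There is one attempt and no reset: what is moved stays moved. The work goes in short steps, each a Python script; the robot and the scene stay as the last script left them, time stands still between calls to the robot, and variables do not carry over. Pictures are saved under pics/ and viewed, on a budget of 14 in all, crops included, one or two more only if the job needs it, and the job is handed in when it is done.

```bash
ls; mkdir -p pics
python3 - <<'E'
from station import ctrl,get_state,vision,models
import cv2,numpy as np
s=get_state();print(s['time'],s['tcp_pos'],s['eef_rot'],s['width'],ctrl.pinch_z)
for c in("scene","side"):
    im,d=vision.grab_frame(c);cv2.imwrite(f"pics/{c}0.png",im);np.savez(f"{c}0.npz",im=im,d=d)
    i=vision.camera_info(c);print(c,-i["R"].T@i["t"],i["R"][2],i["mtx"][0])
    for t in("ball","cube","tube","hoop"):
        for n in(f"tin_{t}_center",f"spot_{t}"):
            print(n,[(np.round(r["point"]).tolist(),round(r["p"],2)) for r in models.recognise(c,n)])
    print([(np.round(r["point"]).tolist(),round(r["p"],2)) for r in models.recognise(c,"mat_center")])
print(get_state()['time'])
E
```

```text
pics
0.0 [0.16774392 0.60153784 0.2304296 ] [-1.02274227e-04  1.35476418e-01  9.90780163e-01 -8.93582097e-04] 0.08553849197861622 -0.0187
scene [1.09229844 0.34931857 0.60961402] [-0.6345486  -0.44733875 -0.6302667 ] [451.05850106   0.         318.62707705]
tin_ball_center [([525.0, 338.0], 0.96)]
spot_ball [([228.0, 290.0], 0.76)]
tin_cube_center [([351.0, 321.0], 0.82)]
spot_cube [([510.0, 374.0], 0.9)]
tin_tube_center [([172.0, 189.0], 0.97), ([270.0, 174.0], 0.95), ([233.0, 187.0], 0.9), ([201.0, 172.0], 0.6)]
spot_tube [([328.0, 355.0], 0.65)]
tin_hoop_center [([252.0, 268.0], 0.55), ([524.0, 339.0], 0.46)]
spot_hoop [([219.0, 206.0], 0.93)]
[([347.0, 255.0], 0.83)]
side [ 0.38927407 -0.86235232  0.54341974] [ 0.11692906  0.85548024 -0.50446125] [459.77919615   0.         321.50364906]
tin_ball_center [([302.0, 185.0], 0.86)]
spot_ball [([424.0, 287.0], 0.88)]
tin_cube_center []
spot_cube [([320.0, 193.0], 0.94)]
tin_tube_center [([395.0, 419.0], 0.88), ([326.0, 367.0], 0.87), ([250.0, 368.0], 0.84)]
spot_tube [([393.0, 229.0], 0.89)]
tin_hoop_center [([405.0, 271.0], 0.58)]
spot_hoop [([359.0, 381.0], 0.97)]
[([311.0, 263.0], 0.56)]
1.0
```

View pics/scene0.png

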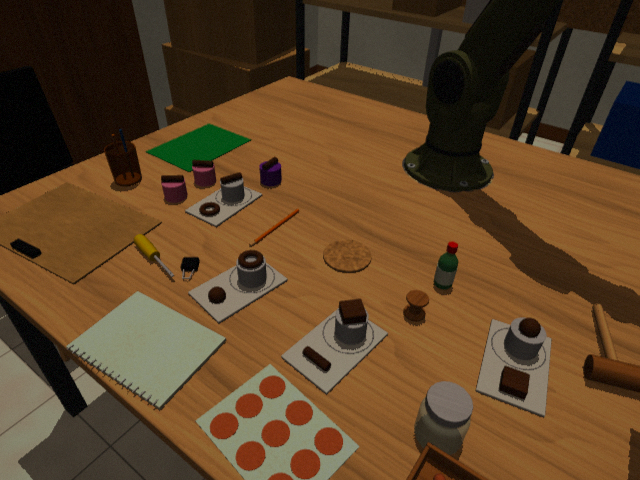

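View pics/side0.png

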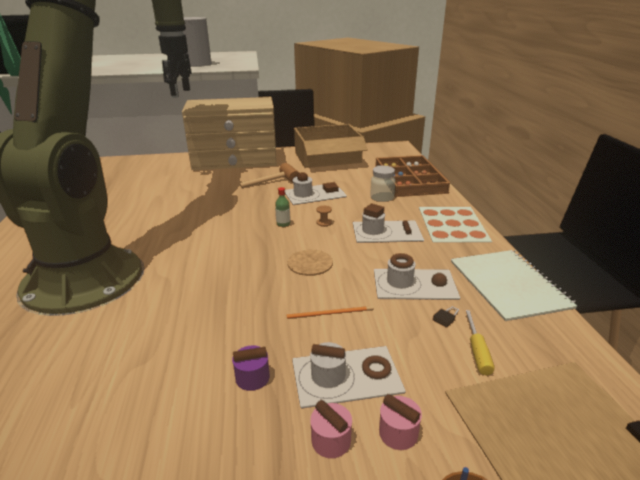

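Scene picture: the tins in real grey are at (525,338) ball on the cube tile, (351,321) cube on the tube tile, (252,268) hoop on the ball tile and (233,187) tube on the hoop tile. The mat is at (347,255). Tube look-alikes are pink at (172,189) and (203,172), and purple at (270,174). The four tins form one cycle, so five moves will do it.

Next I rectify both pictures onto the tile plane to measure.

```bash
cat > h.py <<'E'
from station import ctrl,get_state,vision,models,ticket
import cv2,numpy as np
def ortho(im,mtx,R,t,x0,x1,y0,y1,z,s):
    # rows: x decreasing downwards (x up), cols: y decreasing to the right; s px per m
    H=mtx@np.c_[R[:,0],R[:,1],R[:,2]*z+t]
    A=np.array([[0,-1/s,x1],[-1/s,0,y1],[0,0,1]])   # px (col,row)-> x,y
    return cv2.warpPerspective(im,H@A,(int((y1-y0)*s),int((x1-x0)*s)),flags=cv2.INTER_LINEAR|cv2.WARP_INVERSE_MAP)
def cloud(d,mtx,R,t):
    v,u=np.nonzero(d>0);z=d[v,u]
    P=np.c_[(u-mtx[0,2])/mtx[0,0]*z,(v-mtx[1,2])/mtx[1,1]*z,z]
    W=np.zeros(d.shape+(3,));W[v,u]=(P-t)@R
    return W
E
python3 - <<'E'
from h import *
o=[]
for c in("scene","side"):
    f=np.load(f"{c}0.npz");i=vision.camera_info(c);W=cloud(f['d'],i["mtx"],i["R"],i["t"])
    im=ortho(f['im'],i["mtx"],i["R"],i["t"],.3,.85,-.4,.5,.006,850); o.append(np.clip(im.astype(float)*1.4,0,255).astype(np.uint8))
    hs={"scene":dict(ball=(525,338),cube=(351,321),hoop=(252,268),tube=(233,187),pink1=(173,189),pink2=(203,174),purple=(270,174)),
        "side":dict(ball=(302,185),cube=(374,221),hoop=(401,270),tube=(328,365),purple=(251,367),pink1=(400,421),pink2=(331,428))}[c]
    for n,(u,v) in hs.items():
        w=W[v-40:v+40,u-40:u+40].reshape(-1,3); w0=W[v-3:v+4,u-3:u+4].reshape(-1,3); w0=np.median(w0,0)
        k=w[(abs(w[:,2]-.05)<.006)|(w[:,2]>.05)]; k=k[(k[:,2]<.08)&(np.hypot(*(k[:,:2]-w0[:2]).T)<.045)]
        r=cv2.minEnclosingCircle(k[:,:2].astype(np.float32)) if len(k) else None
        print(c,n,w0.round(3),len(k),np.round(r[0],3),round(r[1],3),np.percentile(k[:,2],[50,99]).round(3))
for a,im in zip("ab",o):
    for x in np.arange(.3,.86,.1): cv2.putText(im,f"{x:.1f}",(0,int((.85-x)*850)+4),0,.4,(0,255,255))
    for y in np.arange(-.4,.5,.1): cv2.putText(im,f"{y:.1f}",(int((.5-y)*850),10),0,.4,(0,255,255))
    cv2.imwrite(f"pics/ortho_{a}.png",im);print(im.shape)
E
```

```text
scene ball [0.521 0.351 0.051] 790 [0.501 0.35 ] 0.028 [0.052 0.074]
scene cube [0.663 0.115 0.058] 825 [0.647 0.106] 0.028 [0.066 0.071]
scene hoop [ 0.664 -0.1    0.052] 563 [ 0.649 -0.117] 0.028 [0.057 0.064]
scene tube [ 0.479 -0.33   0.049] 306 [ 0.467 -0.348] 0.028 [0.053 0.067]
scene pink1 [ 0.562 -0.445  0.038] 259 [ 0.546 -0.463] 0.027 [0.051 0.062]
scene pink2 [ 0.47  -0.445  0.036] 227 [ 0.453 -0.461] 0.028 [0.051 0.062]
scene purple [ 0.367 -0.315  0.037] 209 [ 0.35  -0.331] 0.028 [0.048 0.062]
side ball [0.498 0.325 0.044] 181 [0.501 0.346] 0.029 [0.052 0.073]
side cube [0.644 0.081 0.044] 328 [0.647 0.103] 0.028 [0.061 0.07 ]
side hoop [ 0.644 -0.142  0.05 ] 443 [ 0.65  -0.119] 0.028 [0.057 0.064]
side tube [ 0.464 -0.373  0.05 ] 788 [ 0.468 -0.351] 0.028 [0.051 0.066]
side purple [ 0.352 -0.354  0.044] 618 [ 0.35  -0.334] 0.028 [0.051 0.06 ]
side pink1 [ 0.543 -0.479  0.044] 904 [ 0.548 -0.465] 0.028 [0.05 0.06]
side pink2 [ 0.452 -0.477  0.045] 949 [ 0.455 -0.463] 0.028 [0.047 0.06 ]
(467, 765, 3)
(467, 765, 3)
```

View pics/ortho_a.png

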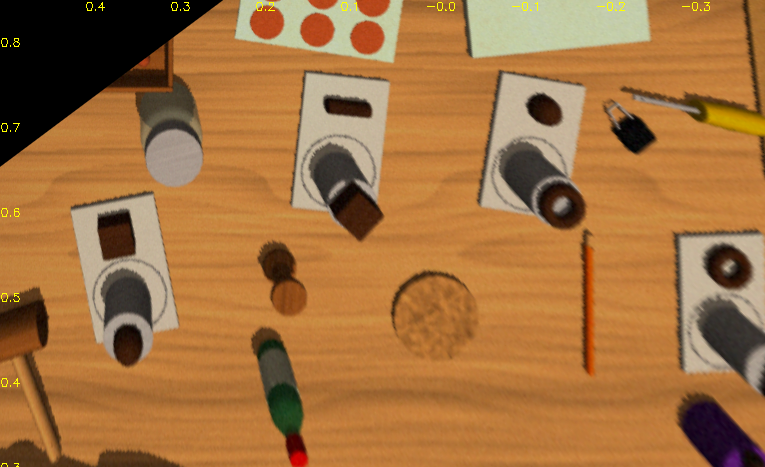

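View pics/ortho_b.png

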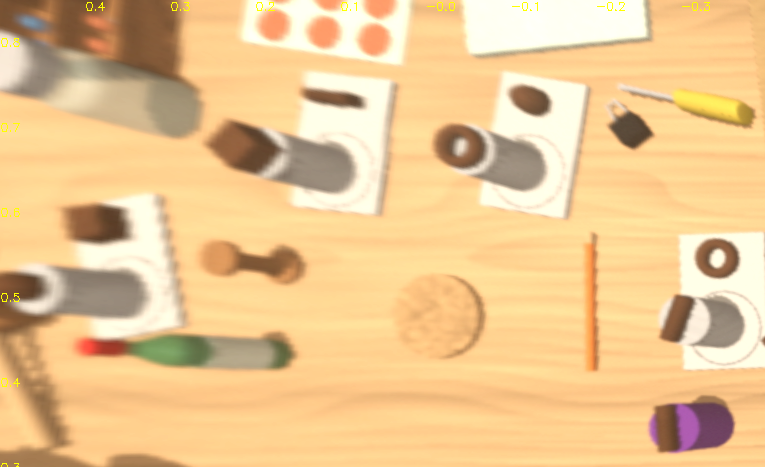

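The rectified views show all four tiles, the circles, the mat at about (.48, 0) and the tins clearly, and the two cameras agree within 3 mm. Next are the tile rectangles, and an IK check.

```bash
cat >> h.py <<'E'
def quat(psi,flip=False):
    a=psi/2+(np.pi/2 if flip else 0); return [0,np.cos(a),np.sin(a),0]
TIN=dict(ball=(.501,.348),cube=(.647,.1045),hoop=(.6495,-.118),tube=(.4675,-.3495))
E
python3 - <<'E'
from h import *
C=dict(cube=(.53,.355),tube=(.68,.105),ball=(.68,-.115),hoop=(.50,-.345))
allp={n:[] for n in C};mp=[]
for c in("scene","side"):
    f=np.load(f"{c}0.npz");i=vision.camera_info(c);W=cloud(f['d'],i["mtx"],i["R"],i["t"])
    hsv=cv2.cvtColor(f['im'],cv2.COLOR_BGR2HSV);ok=(hsv[...,1]<60)&(hsv[...,2]>90)&(abs(W[...,2]-.006)<.005)
    for n,(x,y) in C.items():
        m=ok&(np.hypot(W[...,0]-x,W[...,1]-y)<.11);k,l,st,_=cv2.connectedComponentsWithStats(m.astype(np.uint8));
        m=l==1+np.argmax(st[1:,4]); p=W[m][:,:2].astype(np.float32);allp[n].append(p)
        r=cv2.minAreaRect(p);b=cv2.boxPoints(r);
        e=max((b[1]-b[0],b[2]-b[1]),key=np.linalg.norm);e=e*np.sign(e[0])/np.linalg.norm(e)
        print(c,n,np.round(r[0],4),np.round(r[1],3),"yaw",round(float(np.arctan2(e[1],e[0])),3),"z",np.median(W[m][:,2]).round(4),"spot",np.round(np.array(r[0])-.035*e,4))
    m=(hsv[...,1]>20)&(W[...,2]>.0045)&(W[...,2]<.012)&(np.hypot(W[...,0]-.48,W[...,1])<.065)
    k,l,st,_=cv2.connectedComponentsWithStats(m.astype(np.uint8));m=l==1+np.argmax(st[1:,4])
    print("mat",np.round(cv2.minEnclosingCircle(W[m][:,:2].astype(np.float32)),3) if 0 else cv2.minEnclosingCircle(W[m][:,:2].astype(np.float32)),W[m][:,:2].mean(0).round(4),np.median(W[m][:,2]))
for n,(x,y) in list(TIN.items())+[("mat",(.48,0))]:
    for fl in(0,1):
        print(n,fl,[None if (q:=ctrl.ik([x,y,z],quat(0,fl))) is None else np.round(q,2).tolist() for z in(.0193,.23)])
E
```

```text
scene cube [0.5361 0.354 ] [0.158 0.099] yaw 0.19 z 0.0071 spot [0.5018 0.3474]
scene tube [0.6815 0.1005] [0.098 0.158] yaw -0.111 z 0.0071 spot [0.6467 0.1043]
scene ball [ 0.6793 -0.1249] [0.098 0.158] yaw -0.168 z 0.0072 spot [ 0.6448 -0.1191]
scene hoop [ 0.4973 -0.3493] [0.156 0.1  ] yaw 0.047 z 0.0076 spot [ 0.4624 -0.3509]
mat ((0.47702282667160034, -0.011853763833642006), 0.05142248794436455) [ 0.4793 -0.0112] 0.007360843599998291
side cube [0.5357 0.3507] [0.16  0.102] yaw 0.192 z 0.0067 spot [0.5014 0.344 ]
side tube [0.682  0.0976] [0.103 0.159] yaw -0.109 z 0.0065 spot [0.6472 0.1014]
side ball [ 0.6798 -0.1282] [0.102 0.16 ] yaw -0.179 z 0.0064 spot [ 0.6453 -0.1219]
side hoop [ 0.4965 -0.3519] [0.159 0.101] yaw 0.036 z 0.0064 spot [ 0.4615 -0.3532]
mat ((0.47915616631507874, -0.012250714004039764), 0.05227623134851456) [ 0.4785 -0.016 ] 0.006540714601811061
ball 0 [[-0.89, 0.75, 0.41, 1.78, -0.44, 0.7, -1.81], [-0.96, 0.53, 0.52, 1.55, -0.28, 1.14, -1.95]]
ball 1 [[-0.51, 0.72, -0.22, 1.77, 0.23, 0.67, 0.71], [-0.49, 0.49, -0.26, 1.54, 0.13, 1.13, 0.8]]
cube 0 [[-0.49, 0.83, 0.51, 1.65, -0.52, 0.81, -1.31], [-0.5, 0.61, 0.55, 1.42, -0.33, 1.21, -1.48]]
cube 1 [[-0.1, 0.76, -0.17, 1.64, 0.17, 0.75, 1.22], [-0.14, 0.55, -0.09, 1.41, 0.05, 1.18, 1.33]]
hoop 0 [[-0.16, 0.84, 0.55, 1.64, -0.56, 0.83, -0.94], [-0.22, 0.64, 0.67, 1.41, -0.41, 1.24, -1.08]]
hoop 1 [[0.2, 0.77, -0.1, 1.63, 0.1, 0.75, 1.62], [0.02, 0.57, 0.21, 1.4, -0.12, 1.18, 1.82]]
tube 0 [[0.07, 0.91, 0.95, 1.86, -0.94, 0.91, -0.08], [0.15, 0.53, 0.75, 1.62, -0.39, 1.14, -0.58]]
tube 1 [[0.5, 0.69, 0.15, 1.85, -0.17, 0.61, 2.33], [0.12, 0.55, 0.8, 1.62, -0.42, 1.15, 2.59]]
mat 0 [[-0.26, 0.61, 0.31, 2.13, -0.4, 0.46, -1.21], [-0.54, 0.34, 0.66, 1.88, -0.24, 1.01, -1.34]]
mat 1 [[0.05, 0.59, -0.15, 2.12, 0.19, 0.44, 1.32], [-0.15, 0.28, 0.13, 1.87, -0.04, 0.99, 1.57]]
```

```bash
cat >> h.py <<'E'
SPOT=dict(cube=(.5016,.3457,.19),tube=(.647,.103,-.11),ball=(.645,-.1205,-.173),hoop=(.462,-.352,.042),mat=(.478,-.0125,0))
from scipy.spatial.transform import Rotation as Ro
def wrist():
    s=get_state();im,d=vision.grab_frame("wrist");i=vision.camera_info("wrist");he=np.array(i["hand_eye"])
    w,x,y,z=s['eef_rot'];T=np.eye(4);T[:3,:3]=Ro.from_quat([x,y,z,w]).as_matrix();T[:3,3]=s['tcp_pos']
    V=np.linalg.inv(T@he);return im,d,np.array(i["mtx"]),V[:3,:3],V[:3,3]
E
python3 - <<'E'
from h import *
def px(X,x1,y1,s): return [int(round((y1-X[1])*s)),int(round((x1-X[0])*s))]
o=[];raw=[]
for n in("cube","tube","ball","hoop"):
    x,y,psi=SPOT[n]; ctrl.movep([x,y,.27],quat(psi,1))
    im,d,K,R,t=wrist();np.savez(f"w_{n}.npz",im=im,d=d,K=K,R=R,t=t)
    b=ortho(im,K,R,t,x-.08,x+.14,y-.11,y+.11,.006,1700)
    cv2.circle(b,px((x,y),x+.14,y+.11,1700),int(.043*1700),(0,0,255),1);cv2.circle(b,px((x,y),x+.14,y+.11,1700),3,(0,0,255),-1)
    o.append(b);print(n,get_state()['time'],-R.T@t)
m=np.vstack([np.hstack(o[:2]),np.hstack(o[2:])]);m=np.clip(m*1.3,0,255).astype(np.uint8);m=cv2.resize(m,(600,600));cv2.imwrite("pics/w1.png",m)
E
```

```text
cube 2.6083 [0.43262671 0.33427564 0.41192059]
tube 3.75 [0.57734927 0.1136649  0.4120519 ]
ball 4.6917 [ 0.5770106  -0.10519547  0.41202848]
hoop 5.875 [ 0.39413644 -0.35282001  0.41197825]Traceback (most recent call last):
  File "<stdin>", line 10, in <module>
    return _nx.concatenate(arrs, 1, dtype=dtype, casting=casting)
           ~~~~~~~~~~~~~~~^^^^^^^^^^^^^^^^^^^^^^^^^^^^^^^^^^^^^^^
ValueError: all the input array dimensions except for the concatenation axis must match exactly, but along dimension 0, the array at index 0 has size 374 and the array at index 1 has size 373
```

Run:
```python
from h import *
o=[]
for n in("cube","tube","ball","hoop"):
    x,y,psi=SPOT[n];f=np.load(f"w_{n}.npz")
    b=ortho(f['im'],f['K'],f['R'],f['t'],x-.08,x+.14,y-.11,y+.11,.006,1700);b=b[:370,:370].copy()
    c=(187,238);cv2.circle(b,c,73,(0,0,255),1);cv2.circle(b,c,3,(0,0,255),-1);o.append(np.clip(b*1.3,0,255).astype(np.uint8))
    W=cloud(f['d'],f['K'],f['R'],f['t']);w=W.reshape(-1,3);k=w[(w[:,2]>.047)&(w[:,2]<.053)&(np.hypot(w[:,0]-x,w[:,1]-y)<.045)]
    r=cv2.minEnclosingCircle(k[:,:2].astype(np.float32));print(n,"tin",np.round(r[0],4),round(r[1],4))
m=np.vstack([np.hstack(o[:2]),np.hstack(o[2:])]);cv2.imwrite("pics/w1.png",cv2.resize(m,(600,600)))
```

```text
cube tin [0.5016 0.351 ] 0.0276
tube tin [0.648  0.1065] 0.0275
ball tin [ 0.6511 -0.1166] 0.0275
hoop tin [ 0.4672 -0.3493] 0.0275
```

View pics/w1.png

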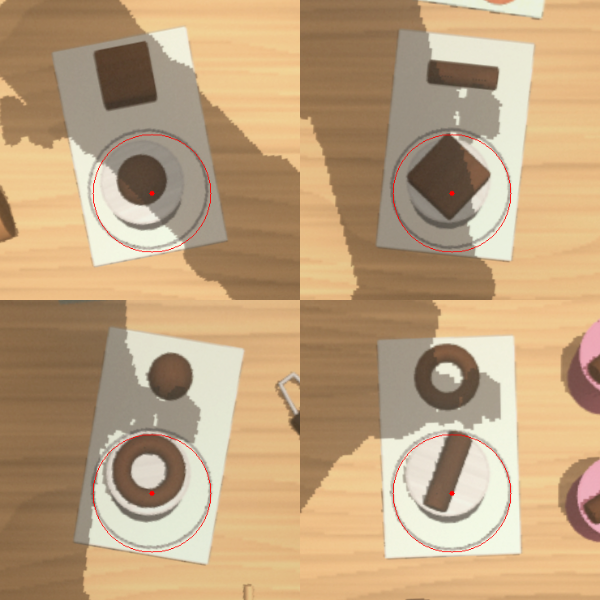

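The wrist close-ups (rectified) confirm the layout. Ball tin is on the cube tile (140,180), cube tin on the tube tile (450,178), hoop tin on the ball tile (148,470), and the real grey tube tin on the hoop tile (447,472), with the pink look-alikes at (590,355) and (590,495). The printed circles sit about 2 mm up and left of my red guesses, so I correct by (+2, +1.5) mm. First move: ball tin to the mat.

```bash
cat >> h.py <<'E'
TIN=dict(ball=(.5015,.350,.19),cube=(.648,.106,-.11),hoop=(.651,-.117,-.173),tube=(.4675,-.349,.042))
for k in("cube","tube","ball","hoop"): SPOT[k]=(SPOT[k][0]+.002,SPOT[k][1]+.0015,SPOT[k][2])
ZG=.038+ctrl.pinch_z; UP=.20
def pick(x,y,psi):
    ctrl.movep([x,y,UP],quat(psi,1));ctrl.movel([x,y,ZG+.003],max_speed=.15)
    ctrl.close_gripper(40);w=get_state()['width'];print("width",round(w,4));assert .045<w<.062,"no grasp"
    ctrl.movel([x,y,UP],max_speed=.15);s=get_state();print("held",round(s['width'],4),s['contact_force'].round(1))
def place(x,y,psi):
    ctrl.movep([x,y,UP],quat(psi,1));ctrl.movel([x,y,.07],max_speed=.15);ctrl.movel([x,y,ZG+.004],max_speed=.05)
    print("Fz",get_state()['contact_force'].round(1));ctrl.pause(.2);ctrl.ungrasp();ctrl.pause(.2);ctrl.movel([x,y,UP],max_speed=.15);print("t",get_state()['time'])
def tinpos(x,y):
    im,d,K,R,t=wrist();w=cloud(d,K,R,t).reshape(-1,3);k=w[(w[:,2]>.046)&(w[:,2]<.054)&(np.hypot(w[:,0]-x,w[:,1]-y)<.045)]
    r=cv2.minEnclosingCircle(k[:,:2].astype(np.float32));k=k[np.hypot(*(k[:,:2]-r[0]).T)<.025];print("tin at",np.round(r[0],4),round(r[1],4),"lid z",np.median(k[:,2]).round(4));return im,d,K,R,t
E
python3 - <<'E'
from h import *
pick(*TIN["ball"]);place(*SPOT["mat"])
ctrl.movep([*SPOT["mat"][:2],.27],quat(0,1));im=tinpos(*SPOT["mat"][:2])[0];cv2.imwrite("pics/m1.png",im)
E
```

```text
width 0.0528
held 0.0529 [-0.9 -0.8 -2.1]
Fz [ 0.7 -0.2 -1.5]
t 17.0667
tin at [ 0.478 -0.012] 0.0275 lid z 0.0493
```

View pics/m1.png

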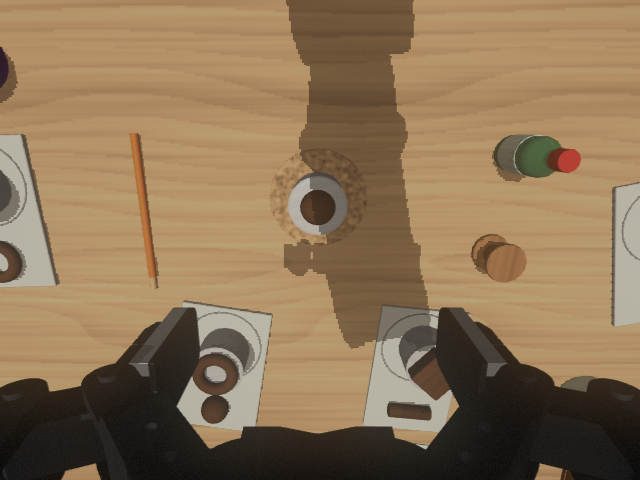

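The ball tin is centred on the mat at (318,207) and upright, with the lid at the right height. Next: cube to its own tile, then check it against the circle.

```bash
cat >> h.py <<'E'
def check(n):
    x,y,psi=SPOT[n];ctrl.movep([x,y,.27],quat(psi,1));im,d,K,R,t=tinpos(x,y)
    b=ortho(im,K,R,t,x-.08,x+.14,y-.11,y+.11,.006,1700)[:370,:370];return np.clip(b*1.3,0,255).astype(np.uint8)
E
python3 - <<'E'
from h import *
pick(*TIN["cube"]);place(*SPOT["cube"]);a=check("cube")
pick(*TIN["tube"]);place(*SPOT["tube"]);b=check("tube")
cv2.imwrite("pics/m2.png",np.hstack([a,b]))
E
```

```text
width 0.0529
held 0.0526 [ 0.   1.1 -1.9]
Fz [-0.2  0.6 -1.6]
t 26.7833
tin at [0.5034 0.3476] 0.0274 lid z 0.0492
width 0.0529
held 0.0528 [-0.7  0.1 -1.4]
Fz [ 0.4  0.4 -0.3]
t 38.8
tin at [0.6487 0.1051] 0.0275 lid z 0.0493
```

View pics/m2.png

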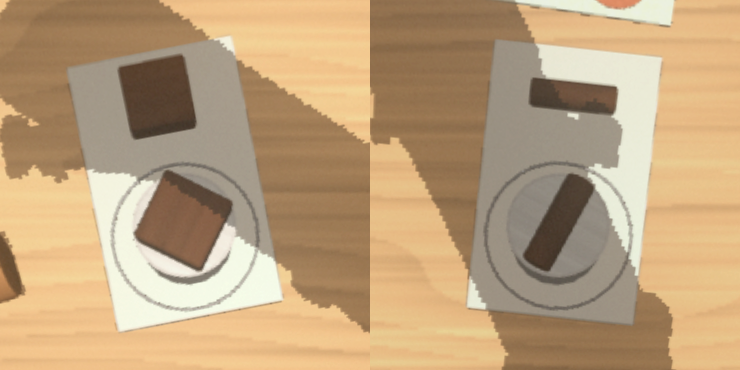

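The cube tin (circle centre about (186,237), expected (187,238)) and the tube tin both stand within about 1 mm of their circle centres. Now the hoop tin, then the ball tin from the mat.

Run:
```python
from h import *
pick(*TIN["hoop"]);place(*SPOT["hoop"]);a=check("hoop")
pick(*SPOT["mat"]);place(*SPOT["ball"]);b=check("ball")
cv2.imwrite("pics/m3.png",np.hstack([a,b]))
ctrl.movep([.48,0,.3],quat(0,1))
cv2.imwrite("pics/s3.png",vision.grab_frame("scene")[0]);s=get_state();print(s['time'],s['width'],s['contact_force'])
```

```text
width 0.0527
held 0.0533 [ 0.2  0.2 -2.7]
Fz [ 0.3 -0.1 -2.7]
t 48.6333
tin at [ 0.4639 -0.3501] 0.0275 lid z 0.0493
width 0.0526
held 0.053 [-0.2 -0.3 -1.5]
Fz [ 0.3  0.  -1.1]
t 58.5083
tin at [ 0.6468 -0.1184] 0.0276 lid z 0.0493
59.8333 0.08551315190853716 [ 0.02678236 -0.01435265  0.15594358]
```

View pics/m3.png

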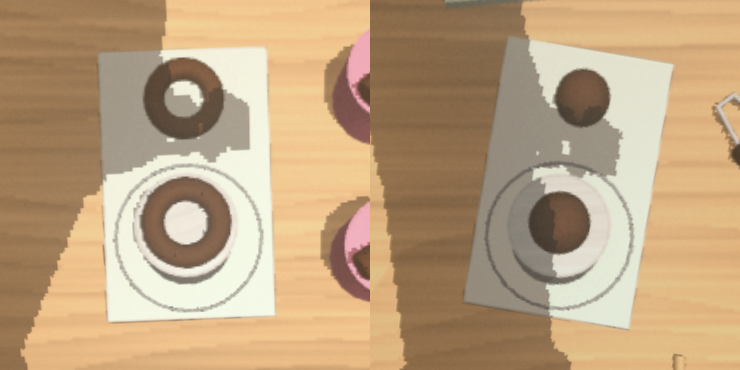

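View pics/s3.png

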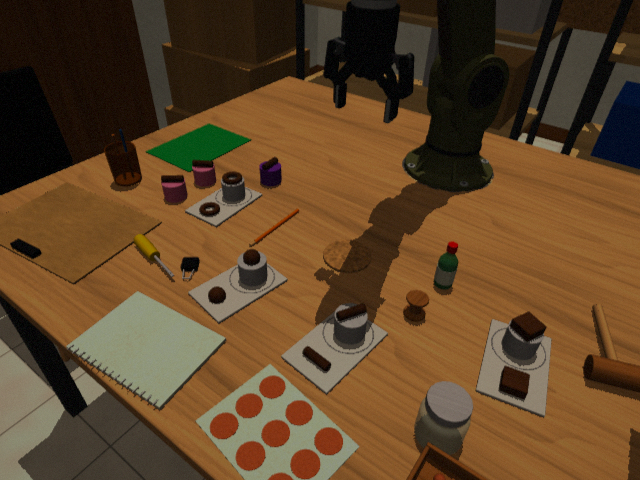

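All four tins match their sample beads: hoop (233,187), ball (253,268), tube (350,325) and cube (523,337). All are upright and inside their circles. The mat at (347,255) is empty, the gripper is open and clear, and the look-alikes have not moved.

```bash
python3 -c "
from station import ticket
print(ticket.close_job())"
```

```text
the job is handed in; nothing more can be done
None
```

The job is handed in: all four bead tins now stand upright on the tiles with their matching sample beads. I set the ball tin on the cork mat, moved the cube, tube and hoop tins to their own tiles, then took the ball tin from the mat to its tile. It took about 60 s of the 131 s allowed.

- **Position:** in the last wrist-camera checks, each tin was about 2 mm or less from the centre I had measured for its circle, against the 15 mm allowed. The lid of each measured 49 mm high, as expected for a tin standing on a 6 mm tile.
- **End state:** the gripper is open and clear with no contact force. The pink and purple look-alikes were not touched.
- **Disagreements:** the side camera and the other two differed by about 3 mm in y. My first circle guesses were about 2 mm off the printed circles, and I corrected them before placing. No check failed.

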